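# Fill the coil row and hold the feed gate open

## Robot

A 7-joint arm with a two-finger parallel gripper is mounted at the origin on the work surface. World frame = base frame: x ahead of the robot, y to its left, z up, the work surface at z = 0. Lengths are in mm, angles in degrees, forces in N, time in s.
With the tool pointing down it reaches from about 400 to 850 mm from the base axis. Payload 4.4 kg.
Tool frame: the origin (TCP) lies at the very end of the fingers, on their centre line; the grasp point (between the pads) lies 19 mm behind it; z points along the fingers, y is the line along which they close (so a half turn about z gives the same grasp; the last joint's range is limited). The gripper opens to 94 mm and grips with 3 to 60 N. Pads are 16 mm wide; open, the fingers measure 119 mm over their backs; the gripper's body (75 mm by 177 mm) begins 78 mm behind the grasp point.
Start: joints at [71.402, 36.005, 2.206, 86.941, -1.547, 57.084, -1.146], TCP at [166.377, -628.36, 205.478] pointing down, gripper open.
Joint ranges: [-175.42, 175.42], [-21.48, 121.26], [-71.46, 75.88], [10.55, 141.38], [-63.04, 243.04], [13.31, 113.54], [-168.57, 168.57]. Speed limits (degrees/s): [147.25, 147.25, 180, 180, 180, 180, 180].

## Interface

Orientations are given as [roll, pitch, yaw] about the fixed x, y, z axes, in that order (R = Rz(yaw) Ry(pitch) Rx(roll)).
In Python, from plant import manip, get_image, calibration, ticket gives the robot as it stands.
- The arm moves only by the shell command python3 -m crank 'ROWS'. ROWS is JSON, a list of rows, each a list of 5 numbers: the opening, from 0 (shut) to 1 (fully open), then the shift along the tool's x, y, z scaled (see below), then the turn about the tool's z scaled (see below). A call has 1 to 8 rows; each row shifts and turns the commanded pose from where the row before left it, along the tool's axes as they then stand; what a row does not reach is not made up. The controller multiplies each number of a shift by 25 mm and each number of a turn by 0.1 rad. A row lasts 1/10 s, in which the tool goes at most 50 mm and 8.59 degrees, less where a joint would pass 70% of its speed; a pose out of reach is approached as far as the arm can. A call with a number of a shift or a turn outside -1 to 1 is refused whole. A call with a gripper value outside its range is refused whole. The fingers move at their own pace and stop on an object; the grip force is fixed at half the most. Time passes only in rows, so rows that do not move let the fingers close. It gives the time, the measured TCP pose, the force, the opening and the grip force at its end, in the units of the state.
- manip.read_state(): the state, without advancing time (a new reading comes with each control period).
- get_image(name): name is "scene" or "top" or "wrist"; returns the picture (420x560x3 uint8, red, green, blue); there is no depth.
- calibration(name): a dict with "fovy" (degrees; the focal length in pixels is half the picture's height over the tangent of half this angle, whatever the lens; pixels are square), "cx", "cy" (the principal point, pixels), "D" ([k1, k2, p1, p2, k3] as OpenCV has them; the pictures are not rectified), "R" (3x3) and "t" (3): a world point X has camera coordinates R X + t. Camera axes: x right, y down, z forward; pixel columns grow to the right and rows downward; lengths in mm; the calibration is good to about 2 mm. A picture is of the moment at which its call begins: read the wrist's pose just before it. calibration takes no time and is no camera call; for the wrist camera it gives the pose at the moment of the call.
- ticket.job_done(): hands the job in; it is judged then, once.
The state is a dict: "time_s": time; "joint_positions": joint angles; "qvel": joint speeds; "tau": joint torques, N m; "eef_pos": TCP position; "orientation": TCP orientation; "wrist_force": force on the tool from outside, world axes, zero at the start; "moment": the same for the moment, N m; "finger_gap": finger opening in mm; "gripper_force": force on a finger pad.
Only numpy, scipy, OpenCV 4.12 (cv2) and the standard library are available. Lean on these libraries where they do the work, as an engineer would, in place of code of your own. Each camera call takes 0.05 s, during which the arm holds its last target. There are 200 camera calls.

## Task

Complete the row on the coil winder's feed shelf: take the two coils from the white tray and set them down gently and upright, without dropping them, on the two white dots, one centred on each. Then pull the spring-loaded gate's black T-handle out until its white pointer stands at the red line, and keep it there: the program finishes while the gripper still holds the gate at the line, because it springs shut when let go. Leave the coils already in the row and everything else on the bench where they are.

Things in the scene. Friction and masses are not known exactly. Their poses are not given: they have to be found in the camera images.
- feeder: feed shelf: blue board 120 (x) by 200 (y) mm, top 50 mm high, 4 mm lip at its far edge x = +62. Four coil places at x = 0, y = +69, +23, -23, -69 mm: two hold coils, two are free (white dots), which varies. At its right end the gate's dark slide bed: x -200 to +60, y -155 to -105, 30 mm high. Origin on the table under its centre; -x points about to the robot
- place_1: flat white dot 40 mm in diameter on the shelf, marking a free place; origin at its centre, on the shelf's top
- place_2: the other white dot, the same
- coil_1: black plastic coil former wound with copper, a round upright spool that starts on the white tray: flanges 36 mm in diameter and 6 mm thick at bottom and top, copper winding 31 mm in diameter between them, 40 mm tall, about 120 g. Origin at the centre of its underside, z up its axis (its yaw means nothing)
- coil_2: black plastic coil former wound with copper, a round upright spool that starts on the white tray: flanges 36 mm in diameter and 6 mm thick at bottom and top, copper winding 31 mm in diameter between them, 40 mm tall, about 120 g. Origin at the centre of its underside, z up its axis (its yaw means nothing)
- row_coil_1: black plastic coil former wound with copper, a round upright spool already standing in the row, to be left alone: flanges 36 mm in diameter and 6 mm thick at bottom and top, copper winding 31 mm in diameter between them, 40 mm tall, about 120 g. Origin at the centre of its underside, z up its axis (its yaw means nothing)
- row_coil_2: black plastic coil former wound with copper, a round upright spool already standing in the row, to be left alone: flanges 36 mm in diameter and 6 mm thick at bottom and top, copper winding 31 mm in diameter between them, 40 mm tall, about 120 g. Origin at the centre of its underside, z up its axis (its yaw means nothing)
- tray: flat white board, 240 mm (x) by 160 mm (y), 12 mm thick, fixed, no rim; origin at the centre of its underside. The two loose coils stand on it
- gate (a joint): gate's travel, m: 0 shut, grows as it is pulled out along the feeder's -x; pointer at the red line at 0.050, end stop at 0.080. A spring pulls it shut: about 4 N at 0, 10 N at the line, 13 N at the stop. Its orange plate, 50 mm (x) by 6 mm and reaching 96 mm above the table, closes the row's right end
- gate_grip (a point): centre of the gate's black T-handle, moving with it: a bar 14 mm in diameter, 60 mm long along the feeder's y, on a steel post 12 mm in diameter under its middle; bar axis 90 mm above the table, 47 mm above the aluminium carriage on the bed. The orange plate begins 60 mm behind it (+x), nothing in front
- gate_pointer (a point): middle of the white pointer bar across the carriage, 30 mm in front of (-x of) the handle, 31 mm above the table; it moves with the gate
- gate_mark (a point): middle of the red line across the slide bed, 31 mm above the table; fixed on the feeder
- screwdriver: screwdriver with red handle, 130 mm long, lying near the robot; origin on its underside at mid-length
- jar: amber glass jar with blue cap, 60 mm in diameter and 80 mm tall, behind the tray; origin at the centre of its underside
- red_bin: open red bin, 200 x 140 mm, 80 mm tall, on the right; origin at the centre of its underside
- carrier: black plastic part carrier, 120 x 90 mm, 26 mm tall, on the right; origin at the centre of its underside
- wrench: steel wrench, 150 mm long, lying on the left; origin on its underside at mid-length
Things that resemble listed ones, but are neither listed nor needed, are in the scene too. What is shaped like the coil_1 but blue or purple is not meant.

How it is judged:
By the outcome, as a careful person would: the job done as asked, in the order asked, and still so for the second after the job is handed in, while the arm keeps its last pose, push and grip.
It also fails if it takes over 58 s, if anything falls off the work surface, if the arm or the gripper's body presses on something with over 40 N, if the wrist force passes 120 N, or if a joint passes its speed limit or range.

## Working session

There is one attempt and no reset: what is moved stays moved. The work goes in short steps, Python scripts to look and compute and a shell command to move; the robot and the scene stay as the last step left them, time stands still between calls to the robot, and variables do not carry over. Pictures are saved under pics/ and viewed, at most 11 in all, crops included, and the job is handed in when it is done.

```bash
mkdir -p pics; ls; python3 - <<'E'
from plant import manip,get_image,calibration
import cv2,numpy as np
s=manip.read_state();print(s)
for n in("scene","top"):
    im=get_image(n);cv2.imwrite(f"pics/{n}0.png",im[:,:,::-1])
    c=calibration(n);print(n,c)
E
```

```text
pics
{'time_s': 0.0, 'joint_positions': array([71.40265787, 36.05524107,  2.20392427, 86.99353883, -1.54669455,
       57.08316289, -1.14640632]), 'qvel': array([-0.02417207,  0.10768906,  0.01640136, -0.11237608, -0.06357809,
       -0.0528161 , -0.08665397]), 'tau': array([ 3.24200869e-06, -5.49721813e+01,  1.14376701e+00, -1.86634326e+01,
       -5.21078263e-02,  2.35358707e-02,  1.37335273e-04]), 'eef_pos': array([ 166.18977155, -627.73714811,  204.60985078]), 'orientation': array([-1.79897794e+02,  2.14882305e-03,  1.48259050e+01]), 'wrist_force': array([ 1.12806135, -0.0443658 , -0.19662143]), 'moment': array([-0.02104443, -0.05651377, -0.08585912]), 'gripper_force': 0.0, 'finger_gap': 94.14653862477724}
scene {'fovy': 44.45079409784283, 'cx': 277.9990906268237, 'cy': 209.1353030485611, 'D': array([0.04610748, 0.        , 0.        , 0.        , 0.        ]), 'R': array([[-0.50494228,  0.86315264, -0.00090704],
       [ 0.60078318,  0.35070185, -0.71837858],
       [-0.61975226, -0.36328465, -0.69565178]]), 't': array([ 288.37063589, -256.64788912, 1741.13155941])}
top {'fovy': 52.636760319601365, 'cx': 276.42181782884, 'cy': 203.44170107483538, 'D': array([-0.07329248,  0.        ,  0.        ,  0.        ,  0.        ]), 'R': array([[-0.02848114, -0.99958476,  0.00437505],
       [-0.98881308,  0.02753259, -0.1465969 ],
       [ 0.14641557, -0.00850135, -0.98918664]]), 't': array([  10.16308185,  520.54483955, 1210.66869436])}
```

View pics/scene0.png

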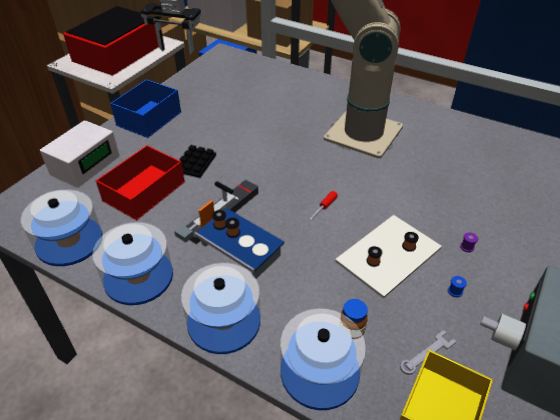

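View pics/top0.png

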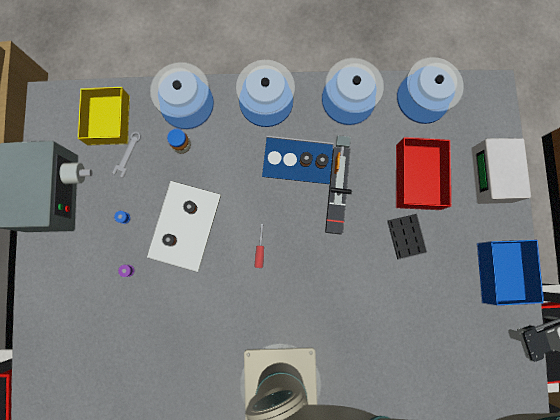

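The scene picture shows the tray coils at (374,255) and (410,240), the row coils at (219,217) and (232,226), the dots at (246,241) and (260,250), and the gate handle at about (226,188). The top picture shows the tray coils at (190,207) and (169,240), the dots at (274,158) and (290,159), and the row coils at (307,158) and (322,160). The handle there is at (340,191) and the red line near (336,219). The blue (121,217) and purple (125,270) spools stand off the tray, so they are decoys. The two black and copper ones on the tray are the ones meant.

```bash
cat > h.py <<'E'
import cv2,numpy as np
from plant import manip,get_image,calibration
def KD(c,h=420):
    f=h/2/np.tan(np.radians(c['fovy']/2))
    return np.array([[f,0,c['cx']],[0,f,c['cy']],[0,0,1]]),np.array(c['D'])
def ray(c,uv):
    K,D=KD(c);p=cv2.undistortPoints(np.array([[uv]],float),K,D)[0,0]
    R=np.array(c['R']);return -R.T@np.array(c['t']),R.T@np.array([p[0],p[1],1])
def onz(c,uv,z):
    o,d=ray(c,uv);return o+d*(z-o[2])/d[2]
def proj(c,X):
    K,D=KD(c);R=np.array(c['R']);return cv2.projectPoints(np.array(X,float).reshape(-1,1,3),cv2.Rodrigues(R)[0],np.array(c['t']),K,D)[0][:,0]
def blobs(m,amin,amax=1e9):
    n,l,s,ce=cv2.connectedComponentsWithStats(m.astype(np.uint8))
    return [(s[i].tolist(),ce[i].round(1).tolist()) for i in range(1,n) if amin<=s[i,4]<=amax]
E
python3 - <<'E'
from h import *
c=calibration("top");im=cv2.imread("pics/top0.png")
hsv=cv2.cvtColor(im,cv2.COLOR_BGR2HSV);H,S,V=cv2.split(hsv)
def show(n,m,z,roi,a):
    x0,y0,x1,y1=roi;k=np.zeros(m.shape,bool);k[y0:y1,x0:x1]=m[y0:y1,x0:x1]
    for s,ce in blobs(k,a): print(n,s,ce,onz(c,ce,z).round(1))
show("dot",(V>180)&(S<60),50,(255,140,305,180),60)
show("coil",(V<75),52,(150,185,215,265),40)
show("rowcoil",(V<60)&(S<140),90,(298,145,334,172),40)
show("red",(H<8)&(S>150)&(V>90),31,(320,190,350,240),3)
show("white",(V>150)&(S<50),31,(325,180,350,240),3)
show("blackbar",(V<40),90,(325,183,355,200),8)
m=((H>100)&(H<125)&(S>120)).astype(np.uint8);m[:130]=0;m[190:]=0;m[:,:255]=0;m[:,340:]=0
r=cv2.minAreaRect(cv2.findNonZero(m));print(r);
for p in cv2.boxPoints(r): print(onz(c,p,50).round(1))
a=cv2.resize(im[130:250,250:370],(560,560),interpolation=cv2.INTER_CUBIC)
b=cv2.resize(im[180:275,145:225][:,:40+40],(236,280),interpolation=cv2.INTER_CUBIC)
o=np.zeros((560,796,3),np.uint8);o[:,:560]=a;o[:280,560:]=b
cv2.imwrite("pics/crop1.png",o)
E
```

```text
dot [268, 151, 13, 13, 136] [274.0, 157.3] [657.3  -1.2  50. ]
dot [284, 153, 13, 13, 134] [289.7, 159.0] [650.9 -47.5  50. ]
coil [184, 201, 13, 13, 102] [190.0, 206.9] [515.4 247.5  52. ]
coil [163, 234, 14, 12, 106] [169.6, 239.5] [422.1 306.7  52. ]
red [327, 219, 17, 4, 21] [334.8, 220.6] [ 465.8 -175.1   31. ]
white [336, 180, 8, 9, 59] [339.2, 183.5] [ 576.7 -193.8   31. ]
white [329, 193, 17, 13, 88] [337.6, 199.8] [ 527.6 -186.5   31. ]
blackbar [331, 188, 20, 3, 23] [340.9, 188.9] [ 549.6 -188.3   90. ]
blackbar [331, 190, 20, 4, 36] [340.7, 191.8] [ 541.3 -187.3   90. ]
((297.481689453125, 160.16461181640625), (67.69452667236328, 39.31362533569336), 6.340191841125488)
[601.8  36.7  50. ]
[720.8  21.   50. ]
[ 692.4 -179.2   50. ]
[ 574.  -160.5   50. ]
```

View pics/crop1.png

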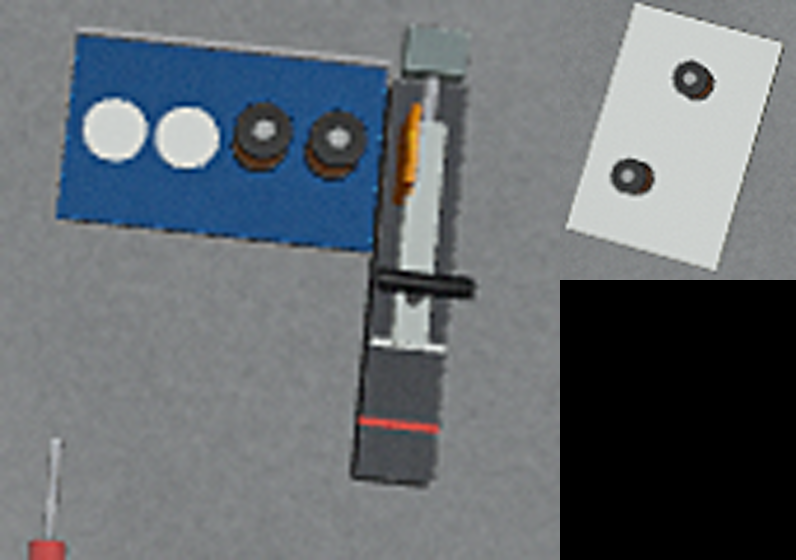

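The crop confirms it. Two black spools with copper stand on the tray, and the dots are the two left places. The white pointer is at about (408,346) in the crop and the red line at (398,425). The feeder yaw comes out at about -8° and dot spacing at 46.7 mm, against 46 given. I'll turn the tool to yaw 82 so its axes line up with the feeder, then travel by way of (480,-150).

```bash
python3 -m crank '[[1,0,0,0,-1],[1,0,0,0,-1],[1,0,0,0,-1],[1,0,0,0,-1],[1,0,0,0,-1],[1,0,0,0,-1],[1,0,0,0,-1],[1,0,0,0,-1]]' | tail -3
python3 -m crank '[[1,0,0,0,-1],[1,0,0,0,-1],[1,0,0,0,-1],[1,0,0,0,-0.73],[1,0.5,0.25,0,0],[1,1,0.48,0,0],[1,1,0.48,0,0],[1,1,0.48,0,0]]'|tail -3
python3 -m crank '[[1,1,0.48,0,0],[1,1,0.48,0,0],[1,1,0.48,0,0],[1,1,0.48,0,0],[1,1,0.48,0,0],[1,1,0.48,0,0],[1,1,0.48,0,0],[1,1,0.48,0,0]]'|tail -3
```

```text
wrist_force: [-0.3, -0.3, -0.1]
finger_gap: 94.0
gripper_force: 0.0
wrist_force: [0.4, 0.5, -0.4]
finger_gap: 94.2
gripper_force: 0.0
wrist_force: [-0.0, 0.1, -0.3]
finger_gap: 94.1
gripper_force: 0.0
```

```bash
python3 -m crank '[[1,1,0.48,0,0],[1,1,0.48,0,0],[1,1,0.48,0,0],[1,1,0.48,0,0],[1,1,0.48,0,0],[1,1,0.48,0,0],[1,1,0.48,0,0],[1,1,0.48,0,0]]'
python3 - <<'E'
from h import *
cv2.imwrite("pics/w1.png",get_image("wrist")[:,:,::-1])
E
```

```text
time_s: 3.3
eef_pos: [465.9, -175.9, 205.4]
orientation: [-180.0, -0.0, 82.0]
wrist_force: [1.2, -0.9, 0.4]
finger_gap: 93.6
gripper_force: 0.0
```

View pics/w1.png

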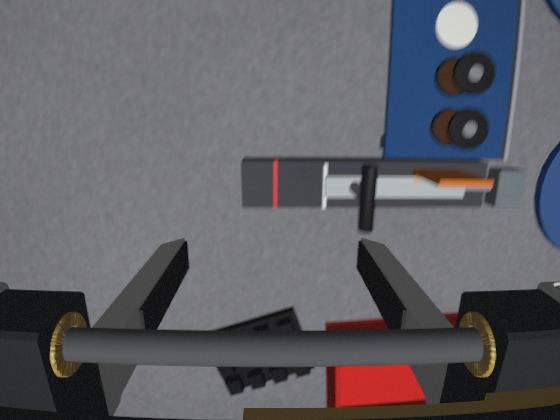

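The wrist view shows the red line at column 276, the pointer at 324, the T-bar at (368,198), the near dot at (457,25), and the row coils at about (475,73) and (468,128). I'll measure these and go on towards the tray.

```bash
cat >> h.py <<'E'
def report(c,n,m,z,roi,a,F=None):
    x0,y0,x1,y1=roi;k=np.zeros(m.shape,bool);k[y0:y1,x0:x1]=m[y0:y1,x0:x1]
    for s,ce in blobs(k,a):
        ys,xs=np.nonzero(k[s[1]:s[1]+s[3],s[0]:s[0]+s[2]]);print(n,s,ce,onz(c,ce,z).round(1))
def hsvof(im): return cv2.split(cv2.cvtColor(im,cv2.COLOR_BGR2HSV))
E
python3 - <<'E'
from h import *
c=calibration("wrist");im=cv2.imread("pics/w1.png");H,S,V=hsvof(im)
print(onz(c,(280,210),0), -np.array(c['R']).T@c['t'])
report(c,"dot",(V>170)&(S<60),50,(430,0,490,60),60)
report(c,"red",(H<8)&(S>150),31,(260,150,290,215),40)
report(c,"ptr",(V>190)&(S<40),31,(315,150,333,215),40)
report(c,"bar",(V<45),90,(352,160,384,236),100)
for p in [(276,160),(276,207),(324,162),(324,208)]: print(onz(c,p,31).round(1))
E
python3 -m crank '[[1,1,-0.07,0,0],[1,1,-0.07,0,0],[1,1,-0.07,0,0],[1,1,-0.07,0,0],[1,1,-0.07,0,0],[1,1,-0.07,0,0],[1,1,-0.07,0,0],[1,1,-0.07,0,0]]'|head -2
python3 -m crank '[[1,1,-0.07,0,0],[1,1,-0.07,0,0],[1,1,-0.07,0,0],[1,1,-0.07,0,0],[1,0.5,-0.07,0,0],[1,0,-0.05,0,0],[1,0,0,0,0],[1,0,0,0,0]]'|head -2
python3 - <<'E'
from h import *
c=calibration("wrist")
im=get_image("wrist")[:,:,::-1];cv2.imwrite("pics/w2.png",im)
print(proj(c,[[515.4,247.5,52],[422,306.7,52]]))
E
```

```text
[ 473.11932796 -205.65052655    0.        ] [478.2178292 -96.0059291 386.200312 ]
dot [436, 3, 41, 45, 1449] [456.2, 24.8] [656.6 -38.5  50. ]
red [274, 160, 3, 47, 139] [275.0, 183.0] [ 472.1 -167.4   31. ]
bar [359, 165, 18, 66, 648] [366.1, 199.5] [ 550.5 -180.8   90. ]
[ 476.3 -143.9   31. ]
[ 469.8 -193.    31. ]
[ 524.6 -152.4   31. ]
[ 519.8 -200.9   31. ]
time_s: 4.15
eef_pos: [478.8, 23.6, 205.4]
time_s: 4.95
eef_pos: [485.2, 133.1, 205.4]
[[288.45098594  63.29792921]
 [174.77863669  11.10341177]]
```

View pics/w2.png

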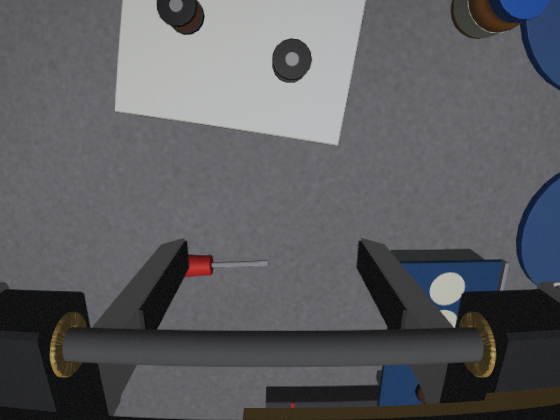

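The view is settled now. Coil A's top is at about (291,59), against a prediction of (288,63). Coil B is at about (180,8) and a dot at (447,289). I'll measure these.

```bash
python3 - <<'E'
from h import *
print(manip.read_state()['eef_pos'].round(1))
c=calibration("wrist");im=cv2.imread("pics/w2.png");H,S,V=hsvof(im)
report(c,"A",(V<100)&(S<80),52,(260,25,325,95),100)
report(c,"B",(V<100)&(S<80),52,(145,0,215,45),100)
report(c,"dot",(V>170)&(S<60),50,(420,260,480,315),60)
E
```

```text
[485.4 133.2 205.4]
A [272, 38, 40, 45, 1209] [290.9, 60.1] [518.1 250.   52. ]
B [157, 0, 48, 35, 944] [180.0, 14.3] [426.3 303.4  52. ]
dot [430, 273, 34, 31, 820] [446.6, 288.3] [658.3  -2.4  50. ]
```

```bash
python3 -m crank '[[1,0.95,0.12,0,0],[1,0.95,0.12,0.5,0],[1,0.95,0.12,1,0],[1,0.95,0.12,0.5,0],[1,0.95,0.12,0,0],[1,0,0,0,0],[1,0,0,0,0],[1,0,0,0,0]]'|head -2
python3 - <<'E'
from h import *
print(manip.read_state()['eef_pos'].round(1))
c=calibration("wrist");im=get_image("wrist")[:,:,::-1].copy();cv2.imwrite("pics/w3.png",im);H,S,V=hsvof(im)
p=proj(c,[[516.5,249,52],[424,305,52]]);print(p)
for n,q,r in(("A",p[0],45),("B",p[1],40)):
    x,y=q.astype(int);report(c,n,(V<100)&(S<80),52,(max(x-r,0),max(0,y-r),x+r,y+r),200)
E
```

```text
time_s: 5.8
eef_pos: [516.9, 248.2, 155.6]
[516.9 248.2 155.6]
[[272.4913806  202.73994394]
 [150.73083146 152.54406332]]
A [254, 172, 43, 49, 1388] [274.7, 196.9] [519.  253.7  52. ]
B [128, 121, 55, 45, 1565] [152.6, 142.8] [427.3 312.5  52. ]
```

View pics/w3.png

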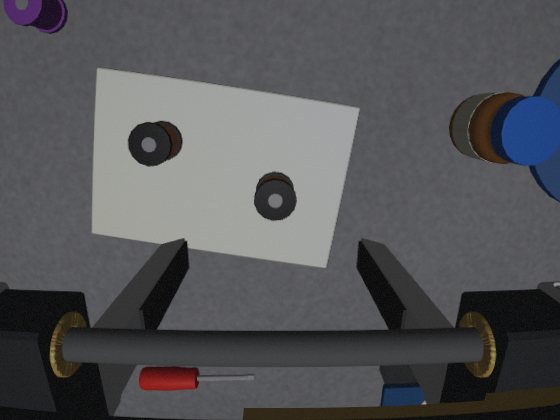

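Coil A's hole is at (275,201) and coil B's at (149,145). I'll use the hole centres, on the top plane.

```bash
python3 - <<'E'
from h import *
c=calibration("wrist");im=cv2.imread("pics/w3.png");H,S,V=hsvof(im)
for n,roi in(("A",(266,192,284,210)),("B",(140,136,158,154))):
    report(c,n,(V>100),52,roi,15)
E
```

```text
A [268, 194, 14, 13, 145] [274.9, 200.1] [518.9 251.1  52. ]
B [142, 138, 14, 14, 147] [148.2, 144.3] [423.5 312.   52. ]
```

```bash
python3 -m crank '[[1,0.12,0.05,0.6,0],[1,0,0,1,0],[1,0,0,1,0],[1,0,0,1,0],[1,0,0,1,0],[1,0,0,0.7,0],[1,0,0,0.3,0],[1,0,0,0,0]]'
python3 -m crank '[[0.2,0,0,0,0],[0.2,0,0,0,0],[0.2,0,0,0,0],[0,0,0,0,0],[0,0,0,0,0],[0,0,0,0,0],[0,0,0,0,0],[0,0,0,0,0]]'
```

```text
time_s: 6.65
eef_pos: [517.8, 252.4, 14.3]
orientation: [-179.9, 0.1, 82.0]
wrist_force: [0.8, 0.4, 0.4]
finger_gap: 94.4
gripper_force: 0.0
time_s: 7.45
eef_pos: [518.6, 253.1, 15.5]
orientation: [180.0, -0.0, 82.0]
wrist_force: [-0.0, -0.6, 0.3]
finger_gap: 34.9
gripper_force: 30.0
```

```bash
python3 -m crank '[[0,0,0,-0.4,0],[0,0,0,-0.8,0],[0,0,0,-1,0],[0,0,0,-1,0],[0,0,0,-1,0],[0,0,0,-0.4,0],[0,0,0,0,0],[0,0,0,0,0]]'
python3 - <<'E'
from h import *
s=manip.read_state();p=s['eef_pos'];print(p.round(1),s['finger_gap'])
c=calibration("wrist");im=get_image("wrist")[:,:,::-1].copy();cv2.imwrite("pics/w4.png",im);
print(proj(c,[p,p+[0,0,37]]))
E
```

```text
time_s: 8.25
eef_pos: [517.9, 252.6, 129.8]
orientation: [-180.0, 0.0, 82.0]
wrist_force: [-0.1, 0.1, -2.3]
finger_gap: 35.0
gripper_force: 30.0
[517.9 252.6 129.8] 35.04081554953046
[[273.48679454 252.13140955]
 [273.64268591 284.06414644]]
```

View pics/w4.png

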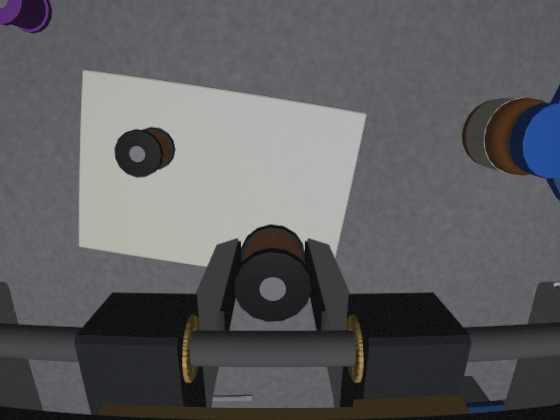

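Coil A is held upright, with its hole at (273,289). I'll compute its offset from the TCP axis.

```bash
python3 - <<'E'
from h import *
c=calibration("wrist");im=cv2.imread("pics/w4.png");H,S,V=hsvof(im)
report(c,"A",(V>90),129.8+36.7,(257,272,290,305),50)
report(c,"Ablk",(V<100),129.8+36.7,(236,257,309,322),500)
report(c,"B",(V>100),52,(128,144,148,164),30)
print(onz(c,(272.5,289),166.5), c['R'])
E
```

```text
A [260, 277, 26, 24, 480] [272.3, 288.5] [516.8 250.4 166.5]
Ablk [236, 257, 73, 65, 3861] [272.1, 286.2] [516.8 251.6 166.5]
B [130, 146, 15, 16, 187] [136.9, 153.6] [423.3 311.7  52. ]
[516.81197563 250.16937289 166.5       ] [[ 0.99039407 -0.13826138 -0.00183847]
 [-0.13278435 -0.95470191  0.26629415]
 [-0.03857339 -0.26349203 -0.96389006]]
```

```bash
python3 -m crank '[[0,-0.5,0.25,-0.4,0],[0,-1,0.53,0,0],[0,-1,0.53,0,0],[0,-1,0.53,0,0],[0,-1,0.53,0,0],[0,-1,0.53,0,0],[0,-1,0.53,0,0],[0,-1,0.53,0,0]]'|head -2
python3 -m crank '[[0,-1,0.53,0,0],[0,-1,0.53,0,0],[0,-1,0.53,0,0],[0,-1,0.53,0,0],[0,-1,0.53,0,0],[0,-0.6,0.3,0,0],[0,0,0,0,0],[0,0,0,0,0]]'|head -2
python3 - <<'E'
from h import *
s=manip.read_state();p=s['eef_pos'];print(p.round(1),s['finger_gap'])
c=calibration("wrist");im=get_image("wrist")[:,:,::-1].copy();cv2.imwrite("pics/w5.png",im);H,S,V=hsvof(im)
q=proj(c,[[657.5,-1.5,50],[651,-47.5,50]]);print(q)
report(c,"dot",(V>170)&(S<60),50,(int(q[:,0].min())-45,int(max(q[:,1].min()-50,0)),int(q[:,0].max())+45,int(q[:,1].max())+40),200)
report(c,"hole",(V>90),p[2]+36.7,(257,272,290,305),50)
E
```

```text
time_s: 9.1
eef_pos: [590.5, 51.0, 140.2]
time_s: 9.9
eef_pos: [643.5, -94.2, 140.2]
[643.5 -94.2 140.2] 35.44911483737644
[[274.88286169  86.07904389]
 [274.67876845 148.93171445]]
dot [248, 58, 55, 56, 2421] [275.2, 85.7] [657.8  -1.3  50. ]
dot [249, 122, 53, 53, 2176] [275.1, 148.4] [651.4 -47.1  50. ]
hole [259, 277, 27, 24, 509] [272.2, 288.5] [642.5 -96.6 176.9]
```

View pics/w5.png

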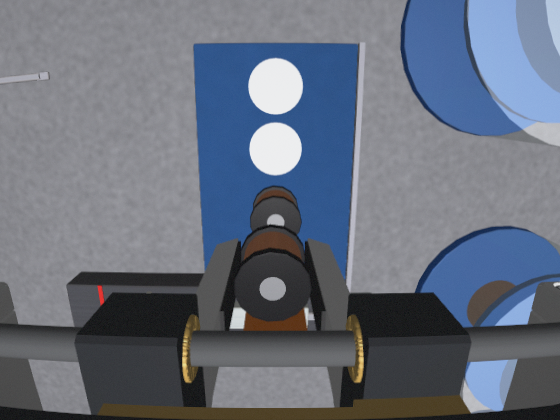

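The wrist and top cameras agree on both dots, (651,-47) and (657.6,-1.3). I'll move the coil over the inner dot at (275,148) and lower it to just above the shelf.

```bash
python3 -m crank '[[0,0.6,0.02,0,0],[0,0.8,0.02,0,0],[0,0.6,0.02,0,0],[0,0,0,0.6,0],[0,0,0,1,0],[0,0,0,1,0],[0,0,0,0.5,0],[0,0,0,0.1,0]]'|head -2
python3 -m crank '[[0,0,0,0,0],[0,0,0,0,0],[0,0,0,0.08,0],[0,0,0,0,0]]'|head -4
python3 - <<'E'
from h import *
s=manip.read_state();p=s['eef_pos'];print(p.round(1),s['wrist_force'].round(1))
c=calibration("wrist");im=get_image("wrist")[:,:,::-1].copy();cv2.imwrite("pics/w6.png",im)
E
```

```text
time_s: 10.75
eef_pos: [650.8, -46.1, 58.1]
time_s: 11.15
eef_pos: [652.9, -46.0, 59.1]
orientation: [179.9, -0.0, 82.0]
wrist_force: [0.0, 0.0, -0.4]
[652.9 -46.   59.1] [ 0.   0.  -0.4]
```

```bash
python3 -m crank '[[0,0,0,0.08,0],[0,0,0,0,0]]'|sed -n '2p;4p'
python3 -m crank '[[0,0,0,0.06,0],[0,0,0,0,0]]'|sed -n '2p;4p'
python3 -m crank '[[0,0,0,0,0],[0,0,0,0,0]]'|sed -n '2p;4p'
```

```text
eef_pos: [652.4, -45.9, 56.4]
wrist_force: [-0.1, 0.3, -0.7]
eef_pos: [652.4, -45.9, 54.8]
wrist_force: [-0.7, -0.2, -1.1]
eef_pos: [652.6, -45.9, 55.0]
wrist_force: [-0.6, 0.2, -1.4]
```

```bash
python3 -m crank '[[0,0,0,0.04,0],[0,0,0,0,0]]'|sed -n '2p;4p'
python3 -m crank '[[0,0,0,0.02,0],[0,0,0,0,0]]'|sed -n '2p;4p'
python3 - <<'E'
from h import *
s=manip.read_state();p=s['eef_pos'];print(p.round(1),s['wrist_force'].round(1))
c=calibration("wrist");im=get_image("wrist")[:,:,::-1].copy();cv2.imwrite("pics/w6.png",im);H,S,V=hsvof(im)
report(c,"hole",(V>90),p[2]+36.7,(257,272,290,305),50)
E
```

```text
eef_pos: [652.4, -45.8, 53.9]
wrist_force: [-0.1, 0.5, -1.7]
eef_pos: [652.6, -45.8, 53.6]
wrist_force: [-0.7, -0.8, -0.7]
[652.6 -45.8  53.6] [-0.7 -0.8 -0.7]
hole [259, 277, 27, 24, 511] [272.2, 288.5] [651.6 -48.2  90.3]
```

```bash
python3 -m crank '[[0,0.03,0,0,0],[0,0,0,0.02,0],[0,0,0,0,0]]'|sed -n '2p;4p'
python3 -m crank '[[0,0,0,0.02,0],[0,0,0,0,0]]'|sed -n '2p;4p'
python3 -m crank '[[0,0,0,0.02,0],[0,0,0,0,0]]'|sed -n '2p;4p'
```

```text
eef_pos: [652.7, -45.3, 53.5]
wrist_force: [-1.1, -0.6, 4.1]
eef_pos: [652.8, -45.3, 53.5]
wrist_force: [-2.5, -1.3, 8.2]
eef_pos: [652.8, -45.3, 53.5]
wrist_force: [-3.9, -1.2, 10.4]
```

It's in contact with the shelf. I'll release, rise and go towards coil B.

```bash
python3 -m crank '[[0.3,0,0,-0.03,0],[0.5,0,0,0,0],[0.7,0,0,0,0],[0.7,0,0,0,0],[0.7,0,0,-0.3,0],[0.7,0,0,-1,0],[0.7,0,0,-1,0],[0.7,0,0,-0.8,0]]'|sed -n '2p;5p'
python3 -m crank '[[0.8,0.3,-0.25,-0.4,0],[1,1,-0.8,0,0],[1,1,-0.8,0,0],[1,1,-0.8,0,0],[1,1,-0.8,0,0],[1,1,-0.8,0,0],[1,1,-0.8,0,0],[1,1,-0.8,0,0]]'|sed -n '2p;5p'
python3 -m crank '[[1,1,-0.8,0,0],[1,1,-0.8,0,0],[1,1,-0.8,0,0],[1,0.5,-0.4,0,0],[1,0,0,0,0],[1,0,0,0,0]]'|sed -n '2p;5p'
```

```text
eef_pos: [653.2, -44.9, 132.0]
finger_gap: 65.8
eef_pos: [531.4, 157.4, 140.1]
finger_gap: 94.6
eef_pos: [475.7, 251.8, 140.1]
finger_gap: 94.0
```

```bash
python3 -m crank '[[1,0.7,-0.8,0,0],[1,0.7,-0.8,0,0],[1,0.69,-0.8,0,0],[1,0,0,0,0],[1,0,0,0,0],[1,0,0,0,0]]'|sed -n '2p;5p'
python3 - <<'E'
from h import *
s=manip.read_state();print(s['eef_pos'].round(1))
c=calibration("wrist");im=get_image("wrist")[:,:,::-1].copy();cv2.imwrite("pics/w7.png",im);H,S,V=hsvof(im)
x,y=proj(c,[423.4,311.9,52])[0].astype(int);print(x,y)
report(c,"B",(V>100),52,(x-12,y-12,x+12,y+12),20)
report(c,"Bk",(V<100),52,(x-30,y-35,x+30,y+35),200)
c=calibration("top");im=get_image("top")[:,:,::-1].copy();cv2.imwrite("pics/top1.png",im);H,S,V=hsvof(im)
x,y=proj(c,[651.3,-47.2,90])[0].astype(int);print(x,y)
report(c,"dot",(V>180)&(S<60),50,(255,140,305,180),20)
report(c,"placed",(V<75)&(S<110),90,(x-9,y-9,x+9,y+8),30)
E
```

```text
eef_pos: [425.1, 310.4, 140.1]
finger_gap: 94.2
[425.1 310.4 140.1]
270 207
B [264, 201, 15, 14, 160] [271.4, 207.2] [424.  311.7  52. ]
Bk [250, 177, 44, 51, 1647] [271.4, 202.1] [424.6 315.9  52. ]
290 155
dot [268, 151, 13, 13, 134] [274.1, 157.4] [657.   -1.4  50. ]
placed [284, 150, 12, 12, 93] [289.9, 155.6] [650.7 -46.7  90. ]
```

Coil A stands centred: (650.7,-46.7) against its dot at (651.2,-47.2). Now I'll grasp B.

```bash
python3 -m crank '[[1,0.04,-0.05,0.6,0],[1,0,0,1,0],[1,0,0,1,0],[1,0,0,1,0],[1,0,0,1,0],[1,0,0,0.39,0],[1,0,0,0,0],[1,0,0,0,0]]'|sed -n '2p;4p'
python3 -m crank '[[0.2,0,0,0,0],[0.2,0,0,0,0],[0.2,0,0,0,0],[0,0,0,0,0],[0,0,0,0,0],[0,0,0,0,0],[0,0,0,0,0],[0,0,0,0,0]]'|sed -n '2p;4,6p'
python3 -m crank '[[0,0,0,-0.4,0],[0,0,0,-0.8,0],[0,0,0,-1,0],[0,0,0,-1,0],[0,0,0,-1,0],[0,0,0,-0.8,0],[0,0,0,0,0],[0,0,0,0,0]]'|sed -n '2p;4,6p'
```

```text
eef_pos: [423.2, 313.5, 16.1]
wrist_force: [0.3, 0.7, -0.5]
eef_pos: [422.8, 313.5, 15.5]
wrist_force: [-0.9, 0.2, 0.1]
finger_gap: 35.2
gripper_force: 30.0
eef_pos: [422.5, 313.2, 140.6]
wrist_force: [-0.4, 0.1, -1.1]
finger_gap: 35.2
gripper_force: 30.0
```

```bash
python3 -m crank '[[0,-0.46,0.4,0,0],[0,-0.93,0.79,0,0],[0,-0.93,0.79,0,0],[0,-0.93,0.79,0,0],[0,-0.93,0.79,0,0],[0,-0.93,0.79,0,0],[0,-0.93,0.79,0,0],[0,-0.93,0.79,0,0]]'|sed -n '2p'
python3 -m crank '[[0,-0.93,0.79,0,0],[0,-0.93,0.79,0,0],[0,-0.93,0.79,0,0],[0,-0.93,0.79,0,0],[0,-0.93,0.79,0,0],[0,-0.93,0.79,0,0],[0,-0.46,0.4,0,0],[0,0,0,0,0]]'|sed -n '2p'
python3 -m crank '[[0,0,0,0,0],[0,0,0,0,0]]'|sed -n '2p'
python3 - <<'E'
from h import *
s=manip.read_state();p=s['eef_pos'];print(p.round(1),s['finger_gap'])
c=calibration("wrist");im=get_image("wrist")[:,:,::-1].copy();cv2.imwrite("pics/w8.png",im);H,S,V=hsvof(im)
x,y=proj(c,[657.5,-1.5,50])[0].astype(int)
report(c,"dot",(V>170)&(S<60),50,(x-45,y-45,x+45,y+38),200)
report(c,"hole",(V>90),p[2]+36.7,(257,272,290,305),50)
E
```

```text
eef_pos: [545.1, 117.4, 138.9]
eef_pos: [651.4, -50.7, 138.8]
eef_pos: [650.6, -44.7, 140.3]
[650.6 -44.7 140.3] 34.72816061317814
dot [249, 128, 52, 53, 2146] [274.9, 154.1] [657.7  -1.9  50. ]
hole [259, 275, 27, 25, 510] [272.3, 287.1] [649.8 -46.3 177. ]
```

```bash
python3 -m crank '[[0,0.5,0.02,0,0],[0,0.83,0.02,0,0],[0,0.5,0.02,0,0],[0,0,0,0.6,0],[0,0,0,1,0],[0,0,0,1,0],[0,0,0,0.5,0],[0,0,0,0.2,0]]'|sed -n '2p'
python3 -m crank '[[0,0,0,0,0],[0,0,0,0,0],[0,0,0,0,0]]'|sed -n '2p;4p'
python3 - <<'E'
from h import *
s=manip.read_state();p=s['eef_pos'];print(p.round(1),s['wrist_force'].round(1))
c=calibration("wrist");im=get_image("wrist")[:,:,::-1].copy();H,S,V=hsvof(im)
report(c,"hole",(V>90),p[2]+36.7,(257,272,290,305),50)
E
```

```text
eef_pos: [658.0, -2.5, 55.8]
eef_pos: [660.4, -1.9, 59.2]
wrist_force: [0.0, 0.5, -1.3]
[660.4  -1.9  59.2] [ 0.   0.5 -1.3]
hole [259, 275, 27, 25, 509] [272.3, 287.1] [659.4  -3.5  95.9]
```

```bash
python3 -m crank '[[0,0.07,-0.08,0.1,0],[0,0,0,0,0],[0,0,0,0.06,0],[0,0,0,0,0],[0,0,0,0,0],[0,0,0,0,0]]'|sed -n '2p;4p'
python3 - <<'E'
from h import *
for i in range(2):
    s=manip.read_state();p=s['eef_pos'];print(p.round(1),s['wrist_force'].round(1))
    c=calibration("wrist");im=get_image("wrist")[:,:,::-1].copy();H,S,V=hsvof(im)
    report(c,"hole",(V>90),p[2]+36.7,(257,272,290,305),50)
E
```

```text
eef_pos: [657.7, 0.1, 54.0]
wrist_force: [0.4, 0.0, -0.9]
[6.577e+02 1.000e-01 5.400e+01] [ 0.4  0.  -0.9]
hole [259, 275, 27, 25, 511] [272.3, 287.1] [656.9  -1.6  90.7]
[6.578e+02 1.000e-01 5.400e+01] [ 0.8  0.6 -1.2]
hole [259, 275, 27, 25, 511] [272.3, 287.1] [656.9  -1.5  90.7]
```

```bash
python3 -m crank '[[0,0,0.01,0.02,0],[0,0,0,0,0]]'|sed -n '2p;4p'
python3 -m crank '[[0,0,0,0.02,0],[0,0,0,0,0]]'|sed -n '2p;4p'
```

```text
eef_pos: [658.0, 0.1, 53.5]
wrist_force: [0.2, -0.3, -0.1]
eef_pos: [658.1, 0.1, 53.5]
wrist_force: [-1.5, 0.3, 2.9]
```

```bash
python3 -m crank '[[0.3,0,0,-0.02,0],[0.5,0,0,0,0],[0.7,0,0,0,0],[0.7,0,0,0,0],[0.7,0,0,-0.3,0],[0.7,0,0,-1,0],[0.7,0,0,-1,0],[0.7,0,0,-1,0]]'|sed -n '2p;5p'
python3 -m crank '[[0.5,-0.3,-0.1,-0.4,0],[0.5,-1,-0.34,0,0],[0.5,-1,-0.34,0,0],[0.5,-1,-0.34,0,0],[0.5,-1,-0.34,0,0],[0.5,-1,-0.34,0,0],[0.5,-1,-0.34,0,0],[0.5,-1,-0.34,0,0]]'|sed -n '2p;5p'
python3 -m crank '[[0.5,-1,-0.34,0,0],[0.5,-1,-0.34,0,0],[0.5,-0.6,-0.2,0,0],[0.5,0,0,0,0],[0.5,0,0,0,0],[0.5,0,0,0,0]]'|sed -n '2p;5p'
python3 - <<'E'
from h import *
c=calibration("wrist");im=get_image("wrist")[:,:,::-1].copy();cv2.imwrite("pics/w9.png",im)
print(proj(c,[[546,-187,90]]))
c=calibration("top");im=get_image("top")[:,:,::-1].copy();cv2.imwrite("pics/top2.png",im);H,S,V=hsvof(im)
for X in([651.3,-47.2,90],[657.5,-1.5,90]):
    x,y=proj(c,X)[0].astype(int);report(c,"placed",(V<75)&(S<110),90,(x-9,y-9,x+9,y+8),30)
E
```

```text
eef_pos: [658.0, 0.2, 137.4]
finger_gap: 65.7
eef_pos: [569.9, -173.6, 145.6]
finger_gap: 47.0
eef_pos: [541.4, -231.5, 146.1]
finger_gap: 47.1
[[271.06095992 158.18689258]]
placed [284, 150, 12, 12, 90] [289.9, 155.5] [651.  -46.7  90. ]
placed [268, 149, 12, 12, 87] [273.7, 154.2] [ 6.561e+02 -3.000e-01  9.000e+01]
```

View pics/w9.png

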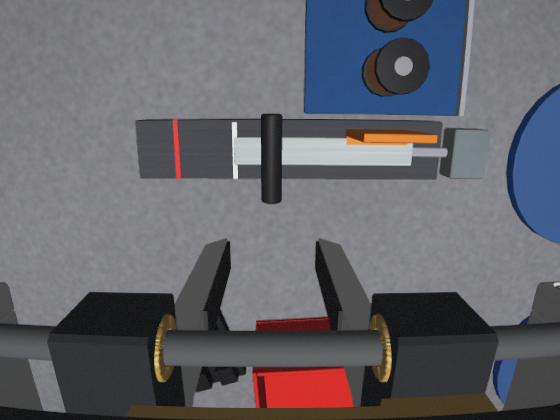

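Both coils stand on their dots, within about 1 mm. The T-bar is at (271,158), as predicted, the pointer at column 235 and the red line at 177. I'll measure these and work out the approach.

```bash
python3 - <<'E'
from h import *
s=manip.read_state();p=s['eef_pos'];print(p.round(1))
c=calibration("wrist");im=cv2.imread("pics/w9.png");H,S,V=hsvof(im)
def rep(n,m,z,roi,a):
    report(c,n,m,z,roi,a)
rep("red",(H<8)&(S>150),31,(165,110,190,185),40)
rep("ptr",(V>175)&(S<40),31,(229,115,241,185),40)
rep("bar",(V<50),90,(255,105,288,210),500)
y=np.radians(82.03);ex=np.array([np.cos(y),np.sin(y)]);ey=np.array([np.sin(y),-np.cos(y)])
def f(uv,z):
    d=onz(c,uv,z)[:2]-p[:2];return (d@ex).round(1),(d@ey).round(1)
for n,u,z in(("bar",(271.3,158.5),90),("ptr",(235.2,150),31),("red",(177,149),31)):print(n,f(u,z))
E
```

```text
[ 541.3 -231.7  146.1]
red [173, 120, 8, 59, 275] [176.4, 148.7] [ 466.5 -175.9   31. ]
ptr [232, 122, 9, 57, 369] [235.5, 149.9] [ 516.  -183.9   31. ]
bar [255, 114, 33, 89, 1241] [271.0, 157.4] [ 545.9 -186.7   90. ]
bar (np.float64(44.5), np.float64(-1.5))
ptr (np.float64(43.7), np.float64(-32.0))
red (np.float64(44.7), np.float64(-81.3))
```

```bash
python3 -m crank '[[0.5,0.6,-0.02,0,0],[0.5,0.8,-0.02,0,0],[0.5,0.4,-0.02,0,0],[0.5,0,0,0.6,0],[0.5,0,0,1,0],[0.5,0,0,0.9,0],[0.5,0,0,0.4,0],[0.5,0,0,0.1,0]]'|sed -n '2p;4p'
python3 -m crank '[[0.5,0,0,0,0],[0.5,0,0,0,0],[0.3,0,0,0,0],[0.2,0,0,0,0],[0,0,0,0,0],[0,0,0,0,0],[0,0,0,0,0],[0,0,0,0,0]]'|sed -n '2p;4,6p'
```

```text
eef_pos: [544.7, -187.7, 70.0]
wrist_force: [0.5, -0.5, -0.6]
eef_pos: [546.5, -188.9, 71.2]
wrist_force: [2.5, -1.3, -2.0]
finger_gap: 13.4
gripper_force: 30.0
```

Gripped, with a gap of 13.4 mm on the 14 mm bar. I'll pull along tool -y, about 48 mm to start.

```bash
python3 -m crank '[[0,0,-0.2,0,0],[0,0,-0.4,0,0],[0,0,-0.4,0,0],[0,0,-0.4,0,0],[0,0,-0.3,0,0],[0,0,-0.2,0,0],[0,0,0,0,0],[0,0,0,0,0]]'|sed -n '2p;4,6p'
python3 - <<'E'
from h import *
for i in range(2):
    s=manip.read_state();p=s['eef_pos'];print(p.round(1),s['wrist_force'].round(1),s['finger_gap'])
    c=calibration("wrist");im=get_image("wrist")[:,:,::-1].copy()
cv2.imwrite("pics/w10.png",im)
E
```

```text
eef_pos: [501.3, -182.5, 71.2]
wrist_force: [8.1, -1.5, -8.2]
finger_gap: 13.2
gripper_force: 30.0
[ 501.3 -182.5   71.2] [ 8.1 -1.5 -8.2] 13.219350878469657
[ 501.5 -182.6   71.3] [ 8.1 -2.1 -8.7] 13.10190426008907
```

View pics/w10.png

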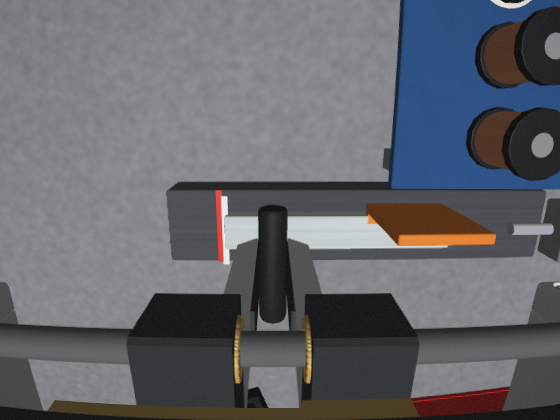

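The pointer, at column 226, is just short of the red line at 219. I'll measure the gap.

```bash
cat > gap.py <<'E'
from h import *
def gap():
    c=calibration("wrist");im=get_image("wrist")[:,:,::-1].copy();H,S,V=hsvof(im)
    red=((H<8)|(H>172))&(S>130)&(V>80);wh=(V>165)&(S<50)
    y=np.radians(82.03);ey=np.array([np.sin(y),-np.cos(y)])
    for r in range(190,262,6):
        a=np.nonzero(red[r,195:245])[0]+195;b=np.nonzero(wh[r,195:250])[0]+195
        f=lambda u:round(float(onz(c,(u,r),31)[:2]@ey),1)
        print(r,[(k.min(),k.max(),f(k.min()-.5),f(k.max()+.5)) if len(k) else None for k in(a,b)])
    s=manip.read_state();print(s['eef_pos'].round(1),s['wrist_force'].round(1),s['finger_gap'],s['time_s'])
    return im
if __name__=="__main__": cv2.imwrite("pics/g%d.png"%(manip.read_state()['time_s']*100),gap())
E
python3 gap.py
```

```text
190 [(np.int64(216), np.int64(221), 484.8, 488.7), None]
196 [(np.int64(216), np.int64(220), 484.7, 487.9), (np.int64(221), np.int64(226), 487.9, 491.8)]
202 [(np.int64(216), np.int64(220), 484.5, 487.8), (np.int64(221), np.int64(226), 487.8, 491.7)]
208 [(np.int64(216), np.int64(220), 484.3, 487.6), (np.int64(222), np.int64(227), 488.3, 492.2)]
214 [(np.int64(216), np.int64(220), 484.2, 487.5), (np.int64(222), np.int64(227), 488.1, 492.1)]
220 [(np.int64(217), np.int64(221), 484.6, 488.0), (np.int64(222), np.int64(249), 488.0, 506.5)]
226 [(np.int64(217), np.int64(221), 484.5, 487.8), (np.int64(222), np.int64(249), 487.8, 506.4)]
232 [(np.int64(217), np.int64(221), 484.3, 487.6), (np.int64(222), np.int64(249), 487.6, 506.3)]
238 [(np.int64(217), np.int64(221), 484.1, 487.5), (np.int64(223), np.int64(249), 488.1, 506.3)]
244 [(np.int64(218), np.int64(222), 484.6, 488.0), (np.int64(223), np.int64(237), 488.0, 498.1)]
250 [(np.int64(218), np.int64(222), 484.4, 487.8), (np.int64(223), np.int64(228), 487.8, 491.9)]
256 [(np.int64(218), np.int64(222), 484.2, 487.6), (np.int64(223), np.int64(229), 487.6, 492.4)]
[ 501.5 -182.5   71.2] [ 8.7 -2.2 -8.7] 13.136682610987886 27.2
```

The gap is about 3.6 to 4.5 mm by the two measures. I'll pull 4 mm more, allowing a little for spring yield.

```bash
python3 -m crank '[[0,0,-0.08,0,0],[0,0,-0.08,0,0],[0,0,0,0,0],[0,0,0,0,0],[0,0,0,0,0]]'|sed -n '2p;4,5p'
python3 gap.py
```

```text
eef_pos: [497.8, -182.0, 71.2]
wrist_force: [8.9, -2.6, -8.6]
finger_gap: 12.9
190 [(np.int64(221), np.int64(226), 484.4, 488.3), None]
196 [None, (np.int64(221), np.int64(226), 484.3, 488.2)]
202 [None, (np.int64(221), np.int64(226), 484.1, 488.0)]
208 [None, (np.int64(221), np.int64(227), 484.0, 488.6)]
214 [None, (np.int64(221), np.int64(227), 483.8, 488.4)]
220 [None, (np.int64(222), np.int64(249), 484.3, 502.8)]
226 [None, (np.int64(222), np.int64(249), 484.1, 502.8)]
232 [None, (np.int64(222), np.int64(249), 484.0, 502.7)]
238 [None, (np.int64(222), np.int64(249), 483.8, 502.6)]
244 [None, (np.int64(223), np.int64(237), 484.3, 494.4)]
250 [None, (np.int64(223), np.int64(228), 484.1, 488.2)]
256 [None, (np.int64(223), np.int64(229), 484.0, 488.7)]
[ 497.8 -182.1   71.3] [ 8.3 -2.  -8.4] 13.264748799128045 27.75
```

The pointer now covers the red line exactly: pointer 484.3 to 488.2, line 484.4 to 488.3. I'll do one last check of the coils and of the hold over time.

```bash
python3 -m crank '[[0,0,0,0,0],[0,0,0,0,0],[0,0,0,0,0],[0,0,0,0,0],[0,0,0,0,0],[0,0,0,0,0]]'|sed -n '2p;4,5p'
python3 gap.py|sed -n '1,3p'
python3 - <<'E'
from h import *
a=cv2.imread("pics/top0.png");im=get_image("top")[:,:,::-1].copy();H,S,V=hsvof(im)
c=calibration("top");report(c,"coil",(V<60)&(S<140),90,(262,143,330,172),30)
cv2.imwrite("pics/fin.png",cv2.resize(im[120:280,140:360],(770,560),interpolation=cv2.INTER_CUBIC))
E
```

```text
eef_pos: [497.8, -182.0, 71.3]
wrist_force: [9.0, -3.3, -8.4]
finger_gap: 12.9
190 [(np.int64(221), np.int64(226), 484.4, 488.3), None]
196 [None, (np.int64(221), np.int64(226), 484.3, 488.2)]
202 [None, (np.int64(221), np.int64(226), 484.1, 488.1)]
coil [268, 149, 12, 9, 43] [273.7, 152.8] [ 6.602e+02 -4.000e-01  9.000e+01]
coil [285, 151, 11, 10, 40] [289.9, 154.6] [653.6 -46.8  90. ]
coil [302, 153, 10, 8, 30] [307.1, 155.7] [649.1 -96.1  90. ]
coil [317, 154, 11, 9, 36] [322.6, 157.6] [ 642.3 -140.4   90. ]
```

View pics/fin.png

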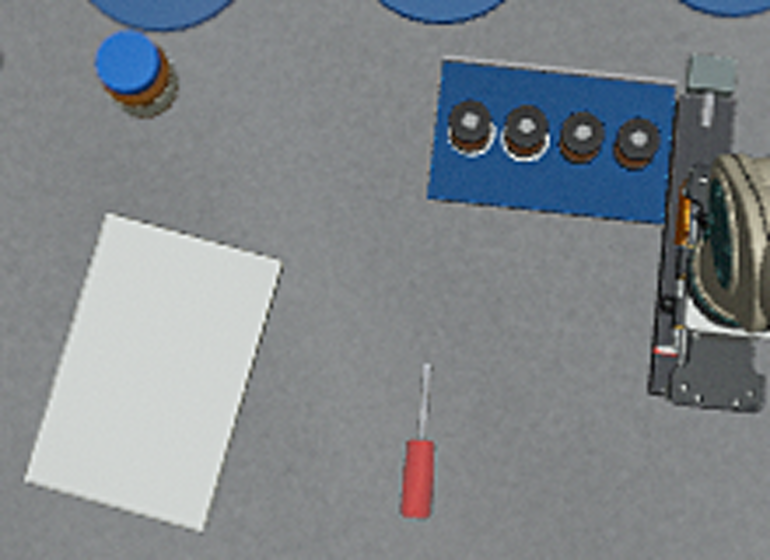

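The row is complete and straight, with coils at (470,122), (526,127), (582,133) and (637,140) in the picture. The tray is empty and the pointer is steady at the line, so I'm handing in.

```bash
python3 -c "from plant import ticket;print(ticket.job_done())"
```

```text
the job is handed in; nothing more can be done
None
```

The job is handed in at about 28 s: both coils stand upright on their dots, about 1 mm off centre by camera, and the gripper holds the gate with its pointer on the red line.

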